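# Unhook the locking link and hold the sprung lid just short of its balance point

## Robot

A 6-joint arm with a two-finger parallel gripper is mounted at the origin on a cart in front of the work surface, level with it; the furniture and walls round the work are solid. World frame = base frame: x ahead of the robot, y to its left, z up, the work surface at z = 0. Lengths are in m, angles in rad, forces in N, time in s.
With the tool pointing down it reaches from about 0.3 to 0.825 m from the base axis. Payload 5.4 kg.
Tool frame: the origin (TCP) lies between the finger pads; the fingertips stand 19 mm ahead of it and the grasp point (between the pads) is the TCP; y points along the fingers, x is the direction in which the jaws open and shut, and the axes are right-handed (so a half turn about y gives the same grasp; the last joint's range is limited). The gripper opens to 92 mm and grips with 3 to 60 N. Pads are 20 mm wide; open, the fingers measure 128 mm over their backs; the gripper's body (75 mm by 189 mm) begins 69 mm behind the grasp point.
Start: joints at [-1.521, 0.158, 1.597, -0, 1.386, -0.21], TCP at [0.148, -0.556, 0.234] pointing down, gripper open.
Joint ranges: [-2.91, 2.91], [-0.94, 2.29], [0.18, 2.7], [-1.29, 4.43], [0.17, 2.64], [-3, 3]. Speed limits (rad/s): [2.57, 2.57, 3.14, 3.14, 3.14, 3.14].

## Interface

Orientations are given as a unit quaternion [w, x, y, z].
In Python, from cell import readout, cams, order gives the robot as it stands.
- The arm moves only by the tool jog_arm, never from a script. Its argument "series" is a list that holds one entry, the list of rows, each a list of 5 numbers: the gripper command: -1 is fully open, 1 is shut, values between are in proportion, then the shift along the tool's x, y, z in mm, then the turn about the tool's y in rad. In form: [[[fingers, x, y, z, roll], ...]]. A call has 1 to 20 rows; each row shifts and turns the commanded pose from where the row before left it, along the tool's axes as they then stand; what a row does not reach is not made up. A row lasts 1/10 s, in which the tool goes at most 50 mm and 8.59 degrees, less where a joint would pass 70% of its speed; a pose out of reach is approached as far as the arm can. A call with a gripper value outside its range is refused whole. The fingers move at their own pace and stop on an object; "newtons" is the grip in N (left out, the last holds). Time passes only in rows, so rows that do not move let the fingers close. It gives the time, the measured TCP pose, the force and the opening at its end, in the units of the state.
- readout.read_state(): the state, without advancing time (a new reading comes with each control period).
- cams.snapshot(name): name is "scene" or "side" or "wrist"; returns a dict with "img" (400x640x3 uint8, blue, green, red), "range_z" (400x640 float32, m along the optical axis (not along the pixel's ray), 0 where there is no reading), "vfov" (degrees; the focal length in pixels is half the picture's height over the tangent of half this angle, whatever the lens; pixels are square), "cx", "cy" (the principal point, pixels), "k1" (the pictures are not rectified: a ray, as slopes to the right and down, at radius r is drawn at 1 + k1 r^2 times it, then the intrinsics apply), "extrinsics" (4x4, takes a point from world to camera coordinates). Camera axes: x right, y down, z forward; pixel columns grow to the right and rows downward; lengths in m; the calibration is good to about 2 mm. A picture is of the moment at which its call begins.
- order.close_job(): hands the job in, once; it reports no verdict.
The state is a dict: "t": time; "joint_positions": joint angles; "dq": joint speeds; "joint_torque": joint torques, N m; "tool_pos": TCP position; "eef_rot": TCP orientation; "ft_force": force on the tool from outside, world axes, zero at the start; "moment": the same for the moment, N m; "opening": finger opening in m.
Only numpy, scipy, OpenCV 4.12 (cv2) and the standard library are available. Lean on these libraries where they do the work, as an engineer would, in place of code of your own. Each camera call takes 0.05 s, during which the arm holds its last target.

## Task

The blue sprung lid of the grey parts box is locked by a red link that hangs on the lid's hook: lift the link up and off the hook and set it down on the bench (do not drop it). Then raise the lid, which has a black handle at its front, past its balance point, where the spring would take it fully open, bring it back and finish while still holding it just below that point, within about fifteen degrees of it, where it would fall shut if you let go. Move the lid gently, never letting it fly open or drop, and leave the glue bottle, tape measure and torch beside the box alone.

Things in the scene. Friction and masses are not known exactly. Their poses are not given: they have to be found in the camera images.
- box: grey steel parts box bolted down, 155 x 300 x 100 mm (its own x, y, z); origin at the centre of its underside. Its front face (-x) looks to the robot; the lid hinges along its rear (+x) top edge. A straight 8 mm steel stud sticks out of the front at y = -80 mm, z = 62 mm, ends 128 mm before the origin, and passes through the lower part of the hanging link.
- lid (a joint): opening angle of the lid about its rear hinge, rad: 0 shut (level), grows as the front rises, stop at 1.30. Sprung: balance point at 0.85 (49 degrees); below it the lid falls shut, above it the spring swings it open. At most 2 N at the handle either way, almost none near balance. Link on the hook: it cannot rise beyond about 0.14. It must not move faster than 2 rad/s.
- lid_hinge (a point): point on the hinge axis straight behind the handle's middle; 103 mm above the bench. The axis is the box's y axis.
- handle (a point): middle of the black handle, a round bar 12 mm thick, 110 mm long, parallel to the box's y, at the left (+y) of the lid's front; moves with the lid on a 216 mm circle about the hinge. Lid shut: 109 mm above the bench. A 45 mm open gap lies between bar and lid edge for a finger. The bar may turn between the fingers.
- hook (a point): point on top of the lid's steel hook where the link hangs, 109 mm above the bench. The hook is an 8 mm bar sticking out forwards (box -x) at box y = -80 mm; its tip is turned up 8 mm and ends 17 mm in front of this point; a thicker shoulder keeps the link off the lid.
- link_mid (a point): centre of the red link, an upright rectangular loop of 8 mm bar, 8 x 34 x 92 mm outside (x, y, z), hanging in the box's y-z plane. Its flat outer sides, 34 mm apart along y, can be pinched from above. To free it lift 10 to 23 mm (more meets the stud), then draw it 45 mm or more forwards (box -x). On the bench it may stand or lie, centre at most 46 mm up; lower it there before letting go.
- glue_bottle: white and blue glue bottle, 43 mm across, 128 mm tall, standing left of the box; origin at its foot; leave alone
- tape_measure: black tape measure, 37 x 80 x 69 mm, standing right of the box; origin at its underside; leave alone
- torch: black pocket torch, 36 x 122 x 36 mm, lying at the left in front of the box; origin at its underside; leave alone
There are look-alikes about, which are no part of the job. Of the things shaped like the part that bears link_mid, the red one is meant.

How it is judged:
On the way, in this order (a step that is already met when the one before it is completed fails the run):
1. the link is off the hook, held clear of it, with the lid still shut (distance between link_mid and hook above 0.06 m and x of link_mid in the frame of box below -0.135 m and contact force between the fingers and link above 0.3 N and value of joint lid below 0.15 rad), for 0.05 s.
2. the link rests on the bench, let go, with the lid still shut (height (world z) of link_mid below 0.052 m and contact force between anything else and link above 0.1 N and contact force between the fingers and link below 0.05 N and linear speed of link below 0.03 m/s and value of joint lid below 0.15 rad), for 0.2 s.
3. the lid is raised past its balance point, at 0.9 rad or more (value of joint lid above 0.9 rad), for 0.1 s.
At the end, for the whole second after the job is handed in: The robot still holds the lid, at rest, between 0.56 and 0.835 rad (0.85 is the balance point), and the link rests on the bench, touched by neither fingers nor lid (value of joint lid between 0.56 and 0.835 rad and velocity of joint lid between -0.1 and 0.1 rad/s and contact force between any of the fingers, the arm and lid above 0.05 N and contact force between link and lid below 0.05 N and contact force between the fingers and link below 0.05 N and height (world z) of link_mid between -0.01 and 0.052 m and linear speed of link below 0.03 m/s); the arm keeps its last pose, push and grip.
It fails at once if the link is dropped: off the hook, not held, and still in the air (distance between link_mid and hook above 0.065 m and contact force between the fingers and link below 0.01 N and height (world z) of link_mid above 0.058 m).
It fails at once if the link falls off the bench (height (world z) of link_mid below -0.05 m).
It fails at once if the lid flies open or drops, faster than 2 rad/s (velocity of joint lid above 2 rad/s or velocity of joint lid below -2 rad/s).
It fails at once if glue bottle, tape measure or torch is moved by more than 30 mm (distance of any of glue_bottle, tape_measure, torch from where it was at the start of the episode above 0.03 m).
It also fails if it takes over 54 s, if anything falls off the work surface, if the arm or the gripper's body presses on something with over 40 N, if the wrist force passes 120 N, or if a joint passes its speed limit or range.

## Working session

There is one attempt and no reset: what is moved stays moved. The work goes in short steps, Python scripts to look and compute and a tool call to move; the robot and the scene stay as the last step left them, time stands still between calls to the robot, and variables do not carry over. Pictures are saved under pics/ and viewed, and the job is handed in when it is done.

Besides the shell and the picture viewer there is one more tool, called after "Call:" as name([rows], argument=value, ...), one row to a line, values as JSON. jog_arm: Moves the arm, as the interface text tells. Its arguments: {"type":"object","properties":{"series":{"type":"array","items":{"type":"array","items":{"type":"array","items":{"type":"number"}}}},"newtons":{"type":"number"}},"required":["series"]}

```bash
mkdir -p pics; ls
cat > h.py <<'E'
import numpy as np,cv2
from cell import readout,cams,order
def snap(n,f=None):
    s=cams.snapshot(n)
    if f: cv2.imwrite('pics/'+f,s['img'])
    return s
def K(s):
    f=200/np.tan(np.radians(s['vfov'])/2)
    return f
def p2w(s,u,v,z=None):
    f=K(s); xd=np.array([(u-s['cx'])/f,(v-s['cy'])/f]); x=xd.copy()
    for _ in range(30): x=xd/(1+s['k1']*(x@x))
    if z is None: z=s['range_z'][int(round(v)),int(round(u))]
    E=np.array(s['extrinsics']); p=np.array([x[0]*z,x[1]*z,z])
    return E[:3,:3].T@(p-E[:3,3])
def cloud(s):
    f=K(s); v,u=np.mgrid[0:400,0:640]
    xd=np.stack([(u-s['cx'])/f,(v-s['cy'])/f],-1); x=xd.copy()
    for _ in range(30): x=xd/(1+s['k1']*(x**2).sum(-1,keepdims=True))
    z=s['range_z']; p=np.dstack([x[...,0]*z,x[...,1]*z,z])
    E=np.array(s['extrinsics']); w=(p-E[:3,3])@E[:3,:3]; w[z==0]=np.nan
    return w
def w2p(s,P):
    E=np.array(s['extrinsics']); c=E[:3,:3]@np.array(P)+E[:3,3]; x=c[:2]/c[2]; x=x*(1+s['k1']*(x@x)); f=K(s)
    return x[0]*f+s['cx'],x[1]*f+s['cy']
E
python3 - <<'E'
from h import *
for n in('scene','side','wrist'):
    s=snap(n,n+'0.png'); print(n,s['vfov'],s['k1'],np.round(s['extrinsics'],3).tolist())
print(readout.read_state())
E
```

```text
pics
scene 50.8525625094725 0.0036598455111048773 [[-0.586, -0.811, 0.006, 0.383], [-0.473, 0.336, -0.815, 0.293], [0.658, -0.48, -0.58, 0.733], [0.0, 0.0, 0.0, 1.0]]
side 51.424755905372805 -0.1085953319081343 [[-0.973, -0.23, 0.0, 0.567], [-0.13, 0.549, -0.825, 0.103], [0.19, -0.803, -0.564, 1.06], [0.0, 0.0, 0.0, 1.0]]
wrist 60.98513013959971 -0.0688772490250066 [[0.258, -0.966, -0.001, -0.574], [-0.933, -0.249, 0.259, -0.031], [-0.251, -0.066, -0.966, 0.389], [0.0, 0.0, 0.0, 1.0]]
{'t': 0.15, 'joint_positions': array([-1.52109924e+00,  1.58895402e-01,  1.59791768e+00, -3.38669448e-05,
        1.38620638e+00, -2.10104449e-01]), 'dq': array([ 0.00065606, -0.00173777, -0.00417637,  0.00060695, -0.00089505,
       -0.00150822]), 'joint_torque': array([ 7.26474923e-05, -3.85918128e+01, -3.22434461e+01,  7.01036607e-02,
        3.51039169e-02, -8.40305506e-05]), 'tool_pos': array([ 0.14765521, -0.5552509 ,  0.23286274]), 'eef_rot': array([ 0.56093296, -0.56017995,  0.43135358, -0.43068171]), 'ft_force': array([-0.53799884, -0.25121103, -0.70335991]), 'moment': array([-0.02742386, -0.0272789 , -0.00679844]), 'opening': 0.09201295294177868}
```

View pics/scene0.png

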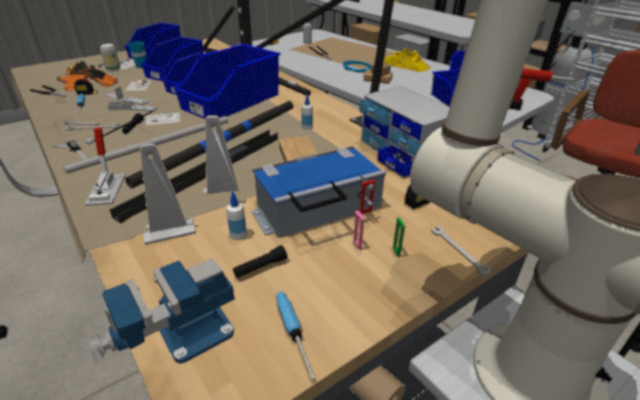

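View pics/side0.png

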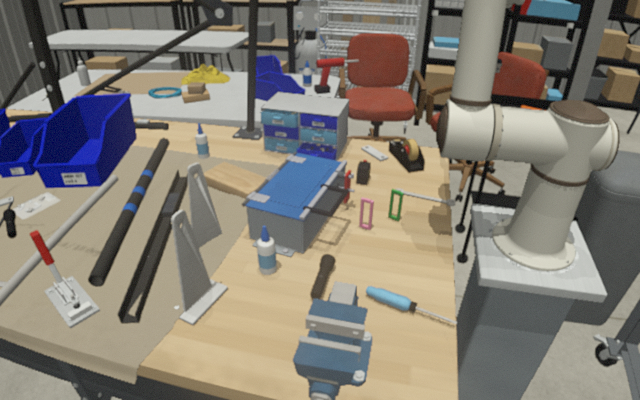

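View pics/wrist0.png

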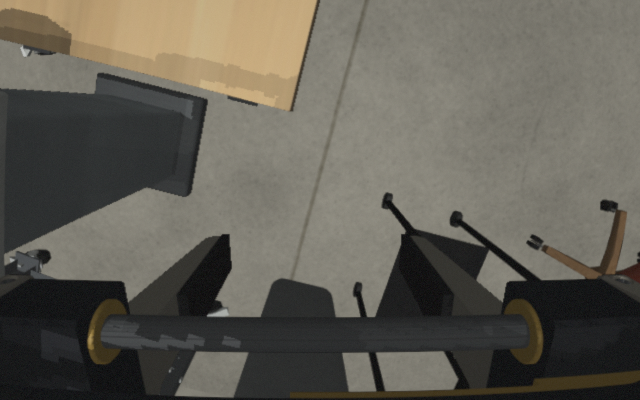

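Candidates in the scene view are three loops: red at (368,195) against the box, pink at (359,230) and green at (398,236), both standing on the bench. I choose the red one and will check it in a close crop.

Run:
```python
from h import *
s=snap('scene'); i=s['img']
cv2.imwrite('pics/c1.png',cv2.resize(i[140:265,240:420],None,fx=4.4,fy=4.4,interpolation=cv2.INTER_CUBIC))
t=snap('side')
cv2.imwrite('pics/c2.png',cv2.resize(t['img'][140:270,230:410],None,fx=4.4,fy=4.4,interpolation=cv2.INTER_CUBIC))
np.set_printoptions(precision=4,suppress=True)
for s in(s,t):
    w=cloud(s); h=cv2.cvtColor(s['img'],cv2.COLOR_BGR2HSV)
    # lid blue
    z=w[...,2]
    m=(h[...,0]>95)&(h[...,0]<125)&(h[...,1]>110)&(abs(z-.105)<.02)&(w[...,0]>.2)&(w[...,0]<.95)&(abs(w[...,1])<.5)
    n,l,st,c=cv2.connectedComponentsWithStats(m.astype(np.uint8))
    k=1+np.argmax(st[1:,4]); P=w[l==k]; print('lid',st[k],np.median(P,0),P.min(0),P.max(0))
    print(cv2.minAreaRect(P[:,:2].astype(np.float32)*1000))
    r=((h[...,0]<6)|(h[...,0]>174))&(h[...,1]>150)&(z>0)&(z<.2)&(w[...,0]<.8)&(abs(w[...,1])<.5)
    n,l,st,c=cv2.connectedComponentsWithStats(r.astype(np.uint8))
    for k in range(1,n):
        if st[k,4]>15: P=w[l==k]; print('red',c[k],st[k,4],np.median(P,0),P.min(0),P.max(0))
```

```text
lid [ 254  148  125   53 2971] [0.6304 0.0288 0.107 ] [ 0.5496 -0.1413  0.0984] [0.7287 0.1743 0.1163]
((635.025390625, 15.358963012695312), (300.5760498046875, 152.16261291503906), 80.84791564941406)
red [364.9085 195.4207] 164 [ 0.5088 -0.0339  0.0842] [ 0.5014 -0.0886  0.0281] [ 0.5357 -0.0275  0.1194]
red [371.5714 194.5   ] 28 [ 0.5045 -0.0569  0.0771] [ 0.5018 -0.0619  0.0637] [ 0.5081 -0.0535  0.0909]
lid [ 246  153   94   66 2898] [0.629  0.0394 0.1083] [ 0.5437 -0.1445  0.1034] [0.7266 0.1741 0.1148]
((631.6287231445312, 14.38311767578125), (303.7899169921875, 144.90284729003906), 80.35094451904297)
red [406.6667 148.5238] 21 [ 0.3571 -0.3423  0.0625] [ 0.3518 -0.3665  0.0526] [ 0.3641 -0.329   0.0667]
red [347.3125 174.3125] 16 [ 0.5072 -0.0364  0.1172] [ 0.5041 -0.0555  0.107 ] [ 0.5094 -0.0269  0.1189]
```

View pics/c1.png

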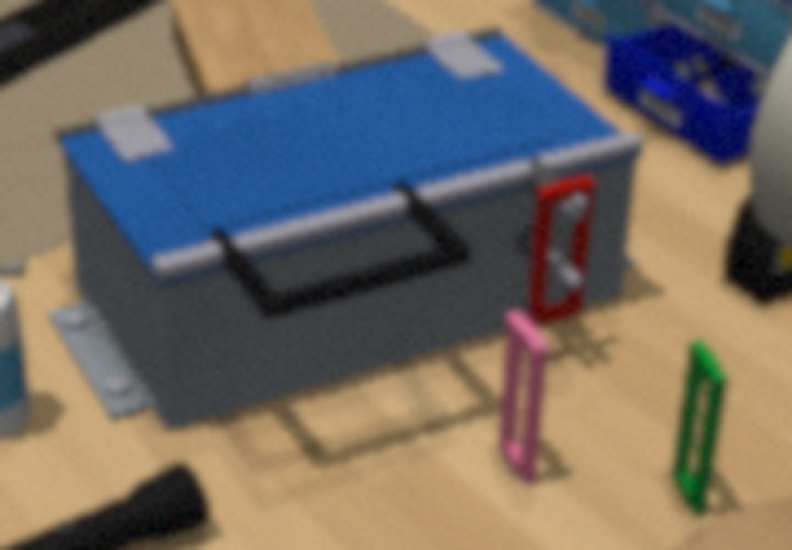

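View pics/c2.png

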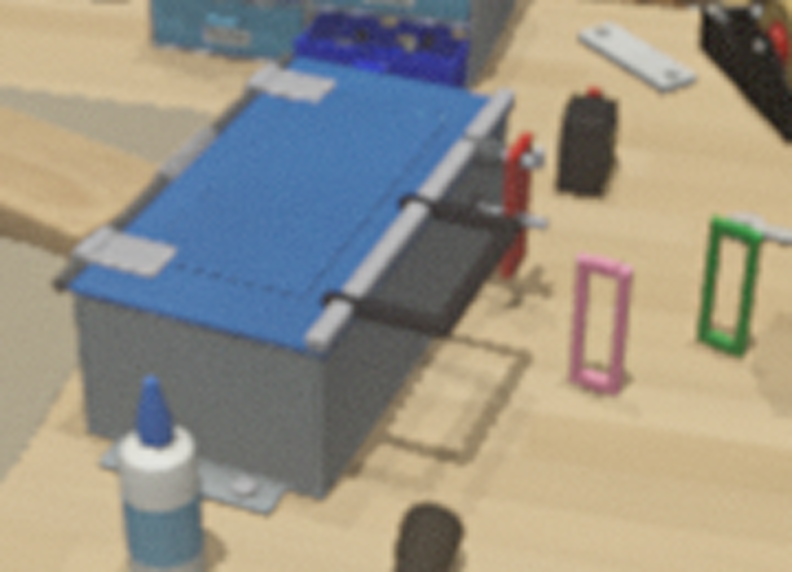

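Run:
```python
from h import *
from scipy.spatial.transform import Rotation as R
np.set_printoptions(precision=4,suppress=True)
for n in('scene','side'):
    s=snap(n); w=cloud(s); h=cv2.cvtColor(s['img'],cv2.COLOR_BGR2HSV); z=w[...,2]
    reg=(w[...,0]>.25)&(w[...,0]<.85)&(abs(w[...,1])<.45)&(z>-.02)
    for nm,m in(('pink',(h[...,0]>155)&(h[...,0]<174)&(h[...,1]>70)),('green',(h[...,0]>45)&(h[...,0]<85)&(h[...,1]>100)),('dark',(h[...,2]<45)&(z>.01))):
        n_,l,st,c=cv2.connectedComponentsWithStats((m&reg).astype(np.uint8))
        for k in range(1,n_):
            if st[k,4]>25: P=w[l==k]; print(n,nm,c[k],st[k,4],np.median(P,0),np.percentile(P,3,axis=0),np.percentile(P,97,axis=0))
    m=(h[...,2]<70)&(z>.09)&(z<.125)&(w[...,0]>.4)&(w[...,0]<.56)&(abs(w[...,1])<.3)
    P=w[m]; print('handle',len(P),np.median(P,0),cv2.minAreaRect(P[:,:2].astype(np.float32)*1000))
st=readout.read_state(); q=st['eef_rot']; M=R.from_quat([q[1],q[2],q[3],q[0]]).as_matrix(); print(M)
s=snap('wrist'); E=np.array(s['extrinsics']); c=-E[:3,:3].T@E[:3,3]; print('cam in tool',M.T@(c-st['tool_pos']), 'view dir tool',M.T@E[2,:3], M.T@E[0,:3])
```

```text
scene pink [358.4789 215.6338] 71 [0.4488 0.0357 0.0893] [ 0.4273 -0.0508  0.0113] [0.5413 0.0426 0.0933]
scene pink [358.     242.4103] 39 [0.433  0.041  0.0128] [0.4276 0.0323 0.0065] [0.4539 0.0433 0.0354]
scene green [398.6209 235.8022] 182 [ 0.3657 -0.0178  0.0567] [ 0.3556 -0.0276  0.0069] [ 0.3834 -0.0125  0.0927]
scene dark [320.2231 201.1935] 372 [0.5099 0.0953 0.1127] [0.4949 0.0319 0.1046] [0.5593 0.1489 0.1161]
scene dark [412.4561 198.1813] 171 [ 0.4779 -0.1806  0.0284] [ 0.4678 -0.2197  0.0113] [ 0.495  -0.1756  0.0522]
scene dark [261.2562 261.8317] 523 [0.5015 0.2601 0.026 ] [0.4933 0.2092 0.0137] [0.5106 0.3203 0.0343]
scene dark [295.1636 333.2909] 55 [0.3016 0.3055 0.0232] [0.298  0.2971 0.0138] [0.3076 0.3118 0.0266]
handle 547 [0.5192 0.059  0.1111] ((524.1685791015625, 18.004928588867188), (263.7395324707031, 66.86856079101562), 85.10972595214844)
side green [395.3456 204.7132] 136 [ 0.3689 -0.0195  0.0503] [ 0.3561 -0.0264  0.0046] [ 0.3835 -0.0119  0.093 ]
side dark [438.6429 141.9286] 28 [0.291  0.0469 0.278 ] [0.284  0.0304 0.2631] [0.2958 0.0555 0.2895]
side dark [400.3061 154.7075] 147 [ 0.3752 -0.3521  0.0268] [ 0.3459 -0.4338  0.0111] [ 0.4156 -0.3004  0.0515]
side dark [418.7361 160.8611] 72 [ 0.3112 -0.3363  0.0232] [ 0.3006 -0.3548  0.0112] [ 0.334  -0.3115  0.0486]
handle 176 [0.5203 0.0968 0.1132] ((528.2186889648438, 90.62506103515625), (118.70870971679688, 52.6768798828125), 80.52394104003906)
[[ 0.2569 -0.      0.9664]
 [-0.9664  0.0004  0.2569]
 [-0.0004 -1.      0.0001]]
cam in tool [-0.0002 -0.1507  0.0715] view dir tool [ 0.0012  0.9657 -0.2597] [ 1.     -0.001   0.0011]
```

Call:
jog_arm([
  [[-1,-25.2,-1,29.9,0],[-1,-25.2,-1,29.9,0],[-1,-25.2,-1,29.9,0],[-1,-25.2,-1,29.9,0],[-1,-25.2,-1,29.9,0],[-1,-25.2,-1,29.9,0],[-1,-25.2,-1,29.9,0],[-1,-25.2,-1,29.9,0],[-1,-25.2,-1,29.9,0],[-1,-25.2,-1,29.9,0],[-1,-25.2,-1,29.9,0],[-1,-25.2,-1,29.9,0],[-1,-25.2,-1,29.9,0],[-1,-25.2,-1,29.9,0],[-1,-25.2,-1,29.9,0],[-1,-25.2,-1,29.9,0],[-1,0,0,0,0.106],[-1,0,0,0,0.106],[-1,0,0,0,0.106],[-1,0,0,0,0.106]],
], newtons=20)

```text
t: 2.4
tool_pos: [0.5065, -0.0429, 0.2496]
eef_rot: [0.456, -0.456, 0.54, -0.54]
ft_force: [0.4, 0.1, -0.1]
opening: 0.0918
```

```bash
cat >> h.py <<'E'
from scipy.spatial.transform import Rotation as R
np.set_printoptions(precision=4,suppress=True)
def tool():
    st=readout.read_state(); q=st['eef_rot']; return st,R.from_quat([q[1],q[2],q[3],q[0]]).as_matrix()
E
python3 - <<'E'
from h import *
st,M=tool(); print(st['t'],st['tool_pos'],st['joint_positions'],M)
s=snap('wrist','w1.png')
w=cloud(s);h=cv2.cvtColor(s['img'],cv2.COLOR_BGR2HSV)
r=((h[...,0]<6)|(h[...,0]>174))&(h[...,1]>150)
P=w[r&(w[...,2]>.1)&(w[...,2]<.13)]; print(len(P),np.median(P,0),cv2.minAreaRect(P[:,:2].astype(np.float32)*1000))
E
```

```text
2.4 [ 0.5065 -0.0429  0.2496] [-0.3227 -0.0275  1.7604  0.      1.4087  1.4163] [[-0.1674 -0.      0.9859]
 [-0.9859  0.     -0.1674]
 [-0.     -1.     -0.    ]]
396 [ 0.5086 -0.0488  0.116 ] ((507.59521484375, -48.37461471557617), (31.160476684570312, 7.832367420196533), 80.43909454345703)
```

View pics/w1.png

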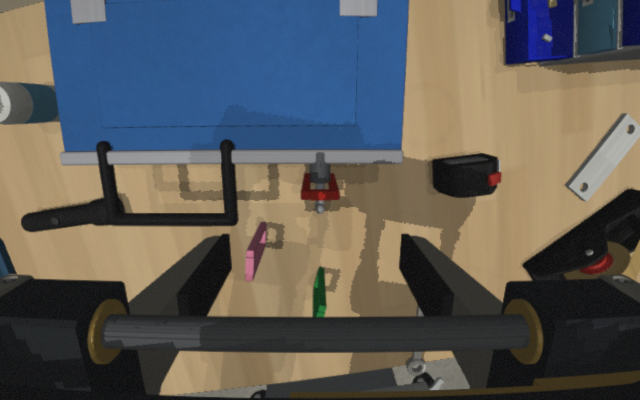

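Wrist view: the red link hangs on the hook at (320,188), the handle bar is at (170,218), pink is at (256,250), green at (320,290), tape measure at (465,175) and torch at (70,215). The link top measures z=0.116 (117 expected), so the fit is good. I'll measure the box and handle too, then descend.

Run:
```python
from h import *
s=snap('wrist');w=cloud(s);h=cv2.cvtColor(s['img'],cv2.COLOR_BGR2HSV);v,u=np.mgrid[0:400,0:640]
for nm,m in(('handle bar',(u>118)&(u<225)&(v>209)&(v<228)&(w[...,2]>.09)&(w[...,2]<.13)),('tape',(u>435)&(u<500)&(v>150)&(v<200)&(w[...,2]>.03)),('torch',(u>22)&(u<118)&(v>200)&(v<232)&(w[...,2]>.015)&(w[...,2]<.05)),('lid edge',(u>60)&(u<404)&(v>150)&(v<166)&(w[...,2]>.09)&(w[...,2]<.13))):
    P=w[m]; print(nm,len(P),np.median(P,0),cv2.minAreaRect(P[:,:2].astype(np.float32)*1000))
```

```text
handle bar 1393 [0.5068 0.0864 0.1133] ((507.9051818847656, 88.87382507324219), (100.89464569091797, 14.949450492858887), 80.77068328857422)
tape 2165 [ 0.4868 -0.2022  0.0595] ((483.3912353515625, -211.1315155029297), (64.19209289550781, 35.66719055175781), 87.86556243896484)
torch 1710 [0.511  0.2575 0.0287] ((510.399169921875, 261.1102294921875), (119.55667877197266, 30.795700073242188), 86.81098175048828)
lid edge 4642 [0.5534 0.026  0.1123] ((552.3410034179688, 25.095726013183594), (300.4434814453125, 13.68792724609375), 79.91593933105469)
```

Call:
jog_arm([
  [[-0.2,5.3,0,2.2,0],[-0.2,0,15,0,0],[-0.2,0,20,0,0],[-0.2,0,20,0,0],[-0.2,0,20,0,0],[-0.2,0,20,0,0]],
])

```text
t: 3.1
tool_pos: [0.5071, -0.0487, 0.1526]
eef_rot: [0.457, -0.458, 0.539, -0.539]
ft_force: [0.4, 0.7, -1.0]
opening: 0.0551
```

Run:
```python
from h import *
st,M=tool(); print(st['t'],st['tool_pos'],st['opening'])
snap('wrist','w2.png')
```

```text
3.1 [ 0.5071 -0.0487  0.1526] 0.05506767710340084
```

View pics/w2.png

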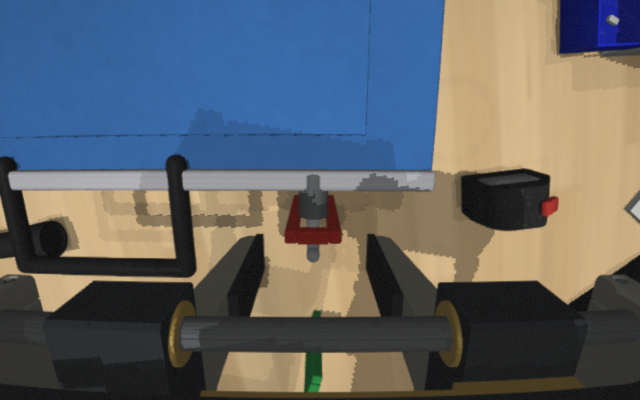

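The fingers straddle the link: it is at (313,232), between the finger tips at 262 and 368. I'll descend to z≈0.095 and close.

Call:
jog_arm([
  [[-0.2,0,20,0,0],[-0.2,0,20,0,0],[-0.2,0,16,0,0],[-0.2,0,2,0,0],[0.1,0,0,0,0],[0.4,0,0,0,0],[0.6,0,0,0,0],[0.6,0,0,0,0]],
])

```text
t: 3.95
tool_pos: [0.5085, -0.0489, 0.0976]
eef_rot: [-0.458, 0.457, -0.539, 0.54]
ft_force: [-0.2, 0.5, 0.7]
opening: 0.0339
```

Run:
```python
from h import *
st,M=tool(); print(st['t'],st['tool_pos'],st['opening'],st['ft_force'])
snap('wrist','w3.png')
s=snap('scene'); cv2.imwrite('pics/s3.png',cv2.resize(s['img'][140:265,240:420],None,fx=4,fy=4))
```

```text
3.95 [ 0.5085 -0.0489  0.0976] 0.033913882630809584 [-0.1952  0.4762  0.6659]
```

View pics/w3.png

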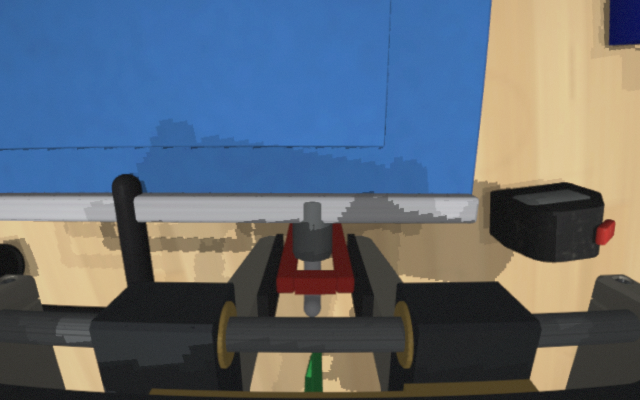

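View pics/s3.png

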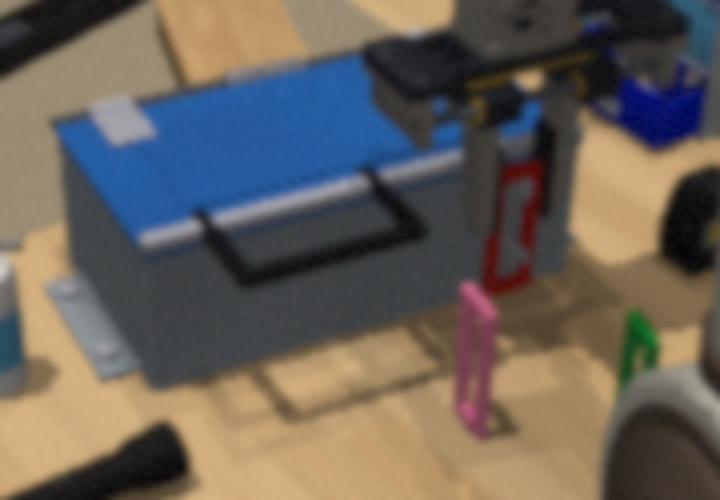

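Opening is 33.9 mm, so the link is pinched across its 34 mm width. Next: lift about 15 mm.

Call:
jog_arm([
  [[0.8,0,0,0,0],[0.8,0,-5,0,0],[0.8,0,-5,0,0],[0.8,0,-5,0,0],[0.8,0,0,0,0],[0.8,0,0,0,0]],
], newtons=25)

```text
t: 4.65
tool_pos: [0.5077, -0.0487, 0.1117]
eef_rot: [-0.457, 0.457, -0.539, 0.539]
ft_force: [0.4, -0.9, -0.9]
opening: 0.0338
```

Run:
```python
from h import *
snap('wrist','w4.png')
s=snap('scene'); cv2.imwrite('pics/s4.png',cv2.resize(s['img'][140:265,240:420],None,fx=4,fy=4))
s=snap('side'); cv2.imwrite('pics/d4.png',cv2.resize(s['img'][140:230,300:410],None,fx=6,fy=6))
```

```text
(no output)
```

View pics/d4.png

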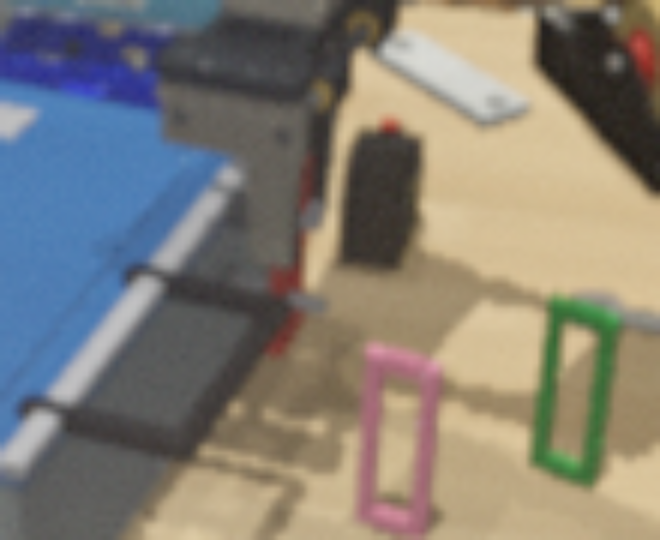

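View pics/s4.png

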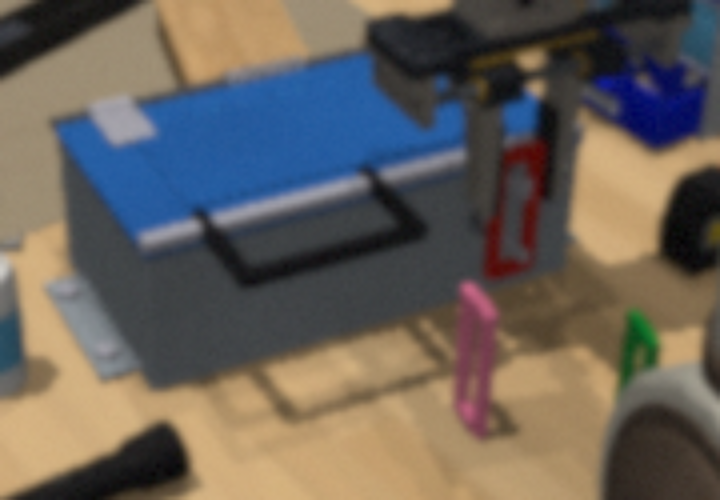

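The link rose with the fingers and the lid is still shut. Next: draw it 60 mm forwards.

Call:
jog_arm([
  [[0.8,0,0,-8,0],[0.8,0,0,-10,0],[0.8,0,0,-12,0],[0.8,0,0,-15,0],[0.8,0,0,-15,0],[0.8,0,0,0,0],[0.8,0,0,0,0]],
])

```text
t: 5.5
tool_pos: [0.4485, -0.0389, 0.1117]
eef_rot: [-0.457, 0.457, -0.539, 0.54]
ft_force: [-0.7, -0.3, -1.8]
opening: 0.0336
```

Run:
```python
from h import *
snap('wrist','w5.png')
s=snap('scene'); cv2.imwrite('pics/s5.png',cv2.resize(s['img'][140:265,240:420],None,fx=4,fy=4))
s=snap('side'); cv2.imwrite('pics/d5.png',cv2.resize(s['img'][140:230,300:410],None,fx=6,fy=6))
```

```text
(no output)
```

View pics/d5.png

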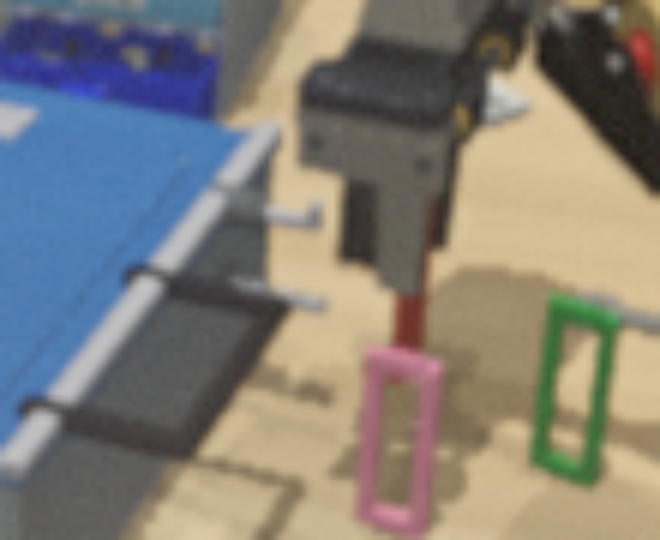

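View pics/w5.png

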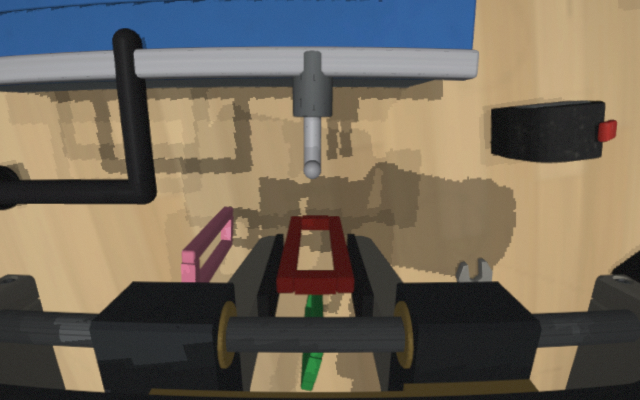

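The link is free of the hook: hook tip at (312,170), link at (316,255). I'll move it 40 mm right, away from the pink loop, then lower it.

Call:
jog_arm([
  [[0.8,15,0,-2,0],[0.8,15,0,-2,0],[0.8,10,0,-2,0],[0.8,0,0,0,0],[0.8,0,8,0,0],[0.8,0,10,0,0],[0.8,0,10,0,0],[0.8,0,7,0,0],[0.8,0,1,0,0],[0.8,0,0,0,0]],
])

```text
t: 6.65
tool_pos: [0.4359, -0.0772, 0.0752]
eef_rot: [0.457, -0.457, 0.54, -0.539]
ft_force: [-0.7, -0.2, -0.9]
opening: 0.0338
```

Run:
```python
from h import *
st,M=tool(); print(st['t'],st['tool_pos'],st['opening'],st['ft_force'])
s=snap('wrist','w6.png')
w=cloud(s);h=cv2.cvtColor(s['img'],cv2.COLOR_BGR2HSV)
r=((h[...,0]<6)|(h[...,0]>174))&(h[...,1]>150)&(w[...,0]<.5)&(w[...,1]>-.13)&(w[...,2]>.05)
P=w[r]; print(len(P),np.median(P,0),np.percentile(P[:,2],[5,50,95]))
s=snap('scene'); cv2.imwrite('pics/s6.png',cv2.resize(s['img'][140:280,280:460],None,fx=4,fy=4))
```

```text
6.65 [ 0.4359 -0.0772  0.0752] 0.033803626371325175 [-0.6732 -0.1793 -0.928 ]
2662 [ 0.4366 -0.0779  0.0916] [0.0568 0.0916 0.0945]
```

View pics/s6.png

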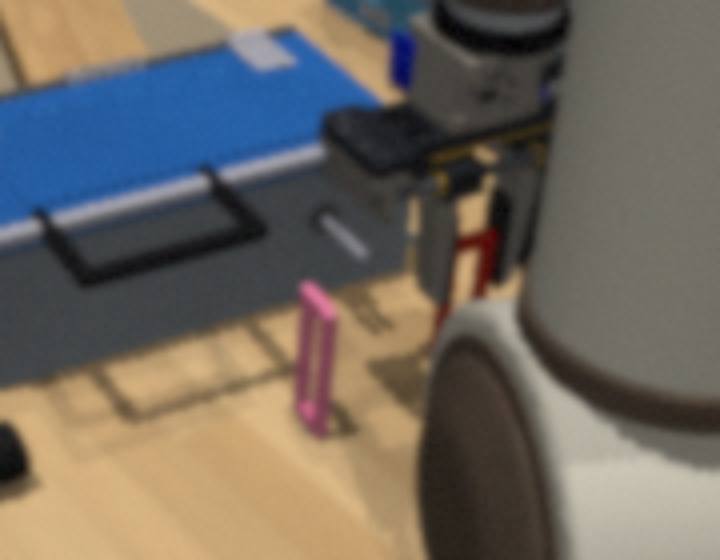

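Call:
jog_arm([
  [[0.8,0,1,0,0],[0.8,0,0.7,0,0],[0.8,0,0,0,0]],
])

```text
t: 7.05
tool_pos: [0.4362, -0.0774, 0.074]
eef_rot: [-0.457, 0.457, -0.539, 0.539]
ft_force: [-0.4, -0.1, -0.6]
opening: 0.0339
```

Call:
jog_arm([
  [[0.8,0,0.8,0,0],[0.8,0,0.6,0,0],[0.8,0,0,0,0]],
])

```text
t: 7.35
tool_pos: [0.4363, -0.0775, 0.0729]
eef_rot: [-0.457, 0.457, -0.539, 0.539]
ft_force: [-1.5, -0.1, 3.0]
opening: 0.0341
```

Contact is felt (Fz +3 N). Releasing gently.

Call:
jog_arm([
  [[0.24,0,0,0,0],[0.18,0,0,0,0],[0.1,0,0,0,0],[0,0,0,0,0],[0,0,0,0,0],[0,0,0,0,0],[0,0,0,0,0]],
])

```text
t: 8.05
tool_pos: [0.4361, -0.0774, 0.0725]
eef_rot: [0.457, -0.457, 0.539, -0.539]
ft_force: [-0.4, 0.4, 0.0]
opening: 0.0456
```

Run:
```python
from h import *
st,M=tool(); print(st['t'],st['tool_pos'],st['opening'],st['ft_force'])
s=snap('wrist','w7.png')
w=cloud(s);h=cv2.cvtColor(s['img'],cv2.COLOR_BGR2HSV)
r=((h[...,0]<6)|(h[...,0]>174))&(h[...,1]>150)&(w[...,0]<.5)&(w[...,1]>-.13)&(w[...,2]>.08)
P=w[r]; print(len(P),np.median(P,0),np.percentile(P[:,2],[5,50,95]))
```

```text
8.05 [ 0.4361 -0.0774  0.0725] 0.04560089686228162 [-0.4481  0.4183  0.0463]
1796 [ 0.4367 -0.0784  0.0911] [0.0829 0.0911 0.0924]
```

View pics/w7.png

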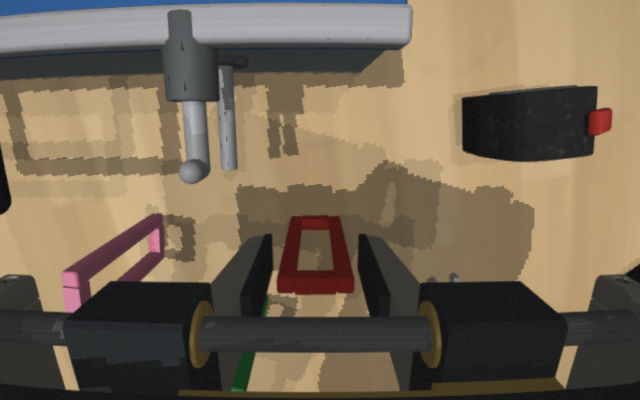

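The link stands on its own with its top at z≈0.092, fingers clear on both sides. Rising straight up, then over to the handle.

Call:
jog_arm([
  [[0,0,-12,0,0],[0,0,-20,0,0],[0,0,-25,0,0],[0,0,-25,0,0],[0,0,-25,0,0],[0,0,-25,0,0],[0,0,-25,0,0],[0,0,-23,0,0],[0,-34.7,0,8.5,0],[0,-34.7,0,8.5,0],[0,-34.7,0,8.5,0],[0,-34.7,0,8.5,0],[0,-34.7,0,8.5,0],[0,0,0,0,-0.131],[0,0,0,0,-0.131],[0,0,0,0,-0.131],[0,0,0,0,-0.131],[0,0,0,0,-0.131],[0,0,0,0,-0.131],[0,0,0,0,-0.131]],
])

```text
t: 10.1
tool_pos: [0.5064, 0.0869, 0.2535]
eef_rot: [0.65, -0.649, 0.279, -0.28]
ft_force: [0.0, -1.0, -0.1]
opening: 0.0455
```

Call:
jog_arm([
  [[0,0,0,0,-0.131],[0,0,0,0,-0.131],[0,0,0,0,-0.131],[0,0,0,0,-0.131],[0,0,0,0,-0.131],[0,0,0,0,0]],
])

```text
t: 10.7
tool_pos: [0.5064, 0.0869, 0.2534]
eef_rot: [0.705, -0.705, 0.057, -0.058]
ft_force: [0.4, 0.5, 0.1]
opening: 0.0461
```

Run:
```python
from h import *
st,M=tool(); print(st['t'],st['tool_pos'],st['opening'],st['ft_force'],st['joint_positions'],M)
s=snap('wrist','w8.png')
w=cloud(s);h=cv2.cvtColor(s['img'],cv2.COLOR_BGR2HSV)
m=(h[...,2]<75)&(h[...,1]<90)&(w[...,2]>.1)&(w[...,2]<.122)&(w[...,0]<.56)
P=w[m]; print(len(P),np.median(P,0),cv2.minAreaRect(P[:,:2].astype(np.float32)*1000))
s=snap('scene','s8.png')
```

```text
10.7 [0.5064 0.0869 0.2534] 0.0460687878512615 [0.4354 0.4705 0.0815] [-0.0657 -0.016   1.7415  0.      1.4152  0.0969] [[ 0.9868  0.0009  0.1619]
 [-0.1619 -0.      0.9868]
 [ 0.0009 -1.      0.0001]]
2980 [0.5132 0.0934 0.1135] ((519.0254516601562, 22.913917541503906), (247.99334716796875, 57.35725021362305), 81.2118148803711)
```

View pics/w8.png

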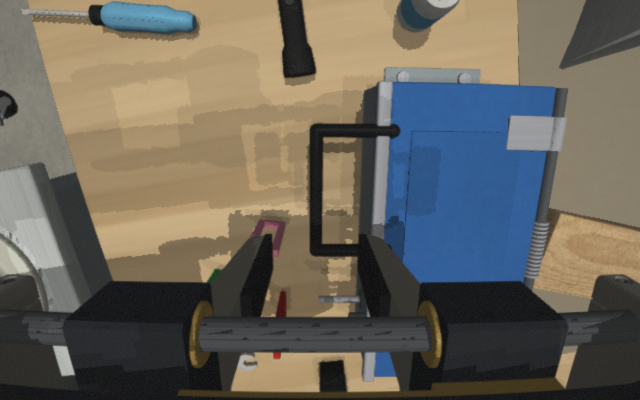

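View pics/s8.png

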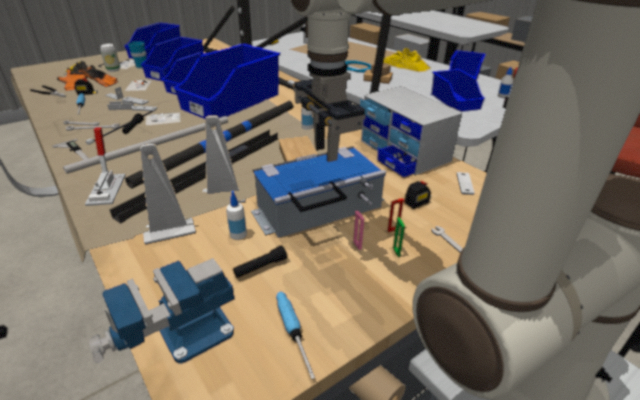

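The red link still stands at scene (396,212). In the wrist view the handle bar is vertical at (316,190). Measuring the bar alone.

Run:
```python
from h import *
st,M=tool(); s=snap('wrist');w=cloud(s);v,u=np.mgrid[0:400,0:640]
m=(u>300)&(u<332)&(v>122)&(v<258)&(w[...,2]>.1)&(w[...,2]<.12)
P=w[m]; r=cv2.minAreaRect(P[:,:2].astype(np.float32)*1000); print(len(P),np.median(P,0),P[:,2].max(),r)
c=np.append(np.array(r[0])/1000,.109); print('delta tool mm',1000*M.T@(c-st['tool_pos']))
c=np.append(np.median(P,0)[:2],.109); print('delta tool mm',1000*M.T@(c-st['tool_pos']))
```

```text
2021 [0.5074 0.0946 0.1136] 0.11713171862518719 ((510.5177001953125, 88.59549713134766), (121.1965103149414, 20.4898738861084), 80.40774536132812)
delta tool mm [  3.6431 144.1308   2.3768]
delta tool mm [ -0.444  144.1286   7.7953]
```

Call:
jog_arm([
  [[0.35,0,20,3,0],[0.35,0,25,0,0],[0.35,0,25,0,0],[0.35,0,25,0,0],[0.35,0,25,0,0],[0.35,0,15,0,0],[0.35,0,7,0,0],[0.35,0,0,0,0],[0.5,0,0,0,0],[0.65,0,0,0,0],[0.85,0,0,0,0],[0.85,0,0,0,0]],
], newtons=8)

```text
t: 12.05
tool_pos: [0.5076, 0.0898, 0.1114]
eef_rot: [0.705, -0.705, 0.057, -0.058]
ft_force: [1.1, -0.0, 2.4]
opening: 0.0117
```

Run:
```python
from h import *
st,M=tool(); print(st['t'],st['tool_pos'],st['opening'],st['ft_force'],M[:,0])
s=snap('wrist','w9.png')
s=snap('side'); cv2.imwrite('pics/d9.png',cv2.resize(s['img'][110:260,230:430],None,fx=3.5,fy=3.5))
```

```text
12.05 [0.5076 0.0898 0.1114] 0.011705460846693523 [ 1.081  -0.0335  2.3625] [ 0.9867 -0.1625  0.0018]
```

View pics/w9.png

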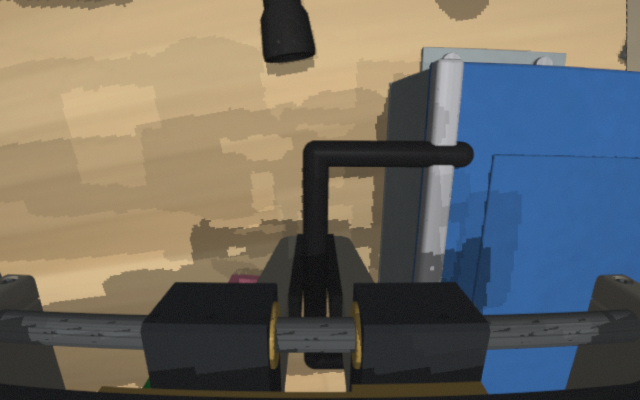

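View pics/d9.png

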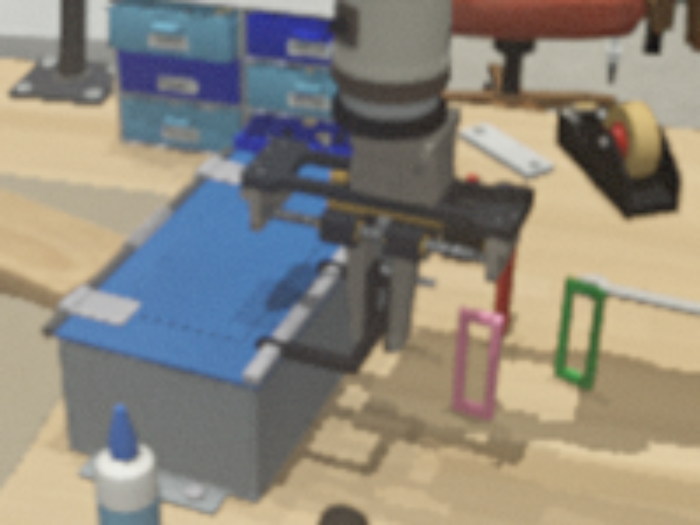

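Bar held (opening 11.7 mm). Working out the arc.

Run:
```python
import numpy as np
def arc(th):
    p=.0278+np.array(th); x=216*(1-np.cos(p))-216*(1-np.cos(.0278)); y=-216*(np.sin(p)-np.sin(.0278))
    return x,y
th=[0,.02,.05]+list(np.arange(.09,.50,.04))+[.52,.54]
for seq in(th,[.54,.56]+list(np.arange(.6,.93,.04))+[.94,.95],[.95,.94,.92]+list(np.arange(.89,.73,-.03))+[.73,.72]):
    x,y=arc(seq); print(np.round(seq,3)); print([[0.85,a,b,0,0] for a,b in zip(np.round(np.diff(np.round(x,1)),1).tolist(),np.round(np.diff(np.round(y,1)),1).tolist())])
```

```text
[0.   0.02 0.05 0.09 0.13 0.17 0.21 0.25 0.29 0.33 0.37 0.41 0.45 0.49
 0.52 0.54]
[[0.85, 0.2, -4.3, 0, 0], [0.85, 0.4, -6.5, 0, 0], [0.85, 0.8, -8.6, 0, 0], [0.85, 1.2, -8.5, 0, 0], [0.85, 1.5, -8.5, 0, 0], [0.85, 1.9, -8.5, 0, 0], [0.85, 2.2, -8.3, 0, 0], [0.85, 2.5, -8.3, 0, 0], [0.85, 2.9, -8.1, 0, 0], [0.85, 3.2, -8.1, 0, 0], [0.85, 3.5, -7.9, 0, 0], [0.85, 3.8, -7.7, 0, 0], [0.85, 4.1, -7.6, 0, 0], [0.85, 3.3, -5.6, 0, 0], [0.85, 2.3, -3.7, 0, 0]]
[0.54 0.56 0.6  0.64 0.68 0.72 0.76 0.8  0.84 0.88 0.92 0.94 0.95]
[[0.85, 2.4, -3.6, 0, 0], [0.85, 4.9, -7.1, 0, 0], [0.85, 5.2, -6.9, 0, 0], [0.85, 5.5, -6.6, 0, 0], [0.85, 5.7, -6.5, 0, 0], [0.85, 6.0, -6.2, 0, 0], [0.85, 6.3, -6.0, 0, 0], [0.85, 6.5, -5.7, 0, 0], [0.85, 6.7, -5.4, 0, 0], [0.85, 6.9, -5.2, 0, 0], [0.85, 3.5, -2.5, 0, 0], [0.85, 1.8, -1.2, 0, 0]]
[0.95 0.94 0.92 0.89 0.86 0.83 0.8  0.77 0.74 0.73 0.72]
[[0.85, -1.8, 1.2, 0, 0], [0.85, -3.5, 2.5, 0, 0], [0.85, -5.2, 3.8, 0, 0], [0.85, -5.1, 4.1, 0, 0], [0.85, -5.0, 4.1, 0, 0], [0.85, -4.8, 4.3, 0, 0], [0.85, -4.7, 4.5, 0, 0], [0.85, -4.6, 4.6, 0, 0], [0.85, -1.5, 1.5, 0, 0], [0.85, -1.5, 1.6, 0, 0]]
```

Call:
jog_arm([
  [[0.85,0.2,-4.3,0,0],[0.85,0.4,-6.5,0,0],[0.85,0.8,-8.6,0,0],[0.85,1.2,-8.5,0,0],[0.85,1.5,-8.5,0,0],[0.85,1.9,-8.5,0,0],[0.85,2.2,-8.3,0,0],[0.85,0,0,0,0]],
], newtons=12)

```text
t: 12.95
tool_pos: [0.5161, 0.0883, 0.1652]
eef_rot: [-0.705, 0.705, -0.057, 0.059]
ft_force: [5.4, -1.0, -2.8]
opening: 0.0117
```

Run:
```python
from h import *
s=snap('scene'); a=s['img'][110:270,230:430]
s=snap('side'); b=s['img'][90:250,230:430]
cv2.imwrite('pics/e1.png',cv2.resize(np.hstack([a,b]),None,fx=2,fy=2,interpolation=2))
```

```text
(no output)
```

View pics/e1.png

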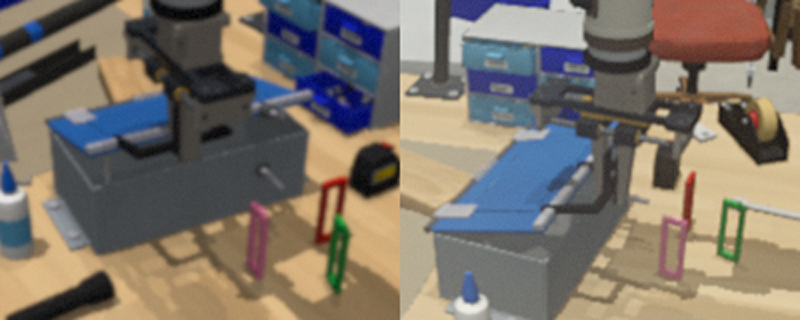

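The lid rises with the handle (about 0.25 rad) and the red link still stands clear. Small sideways pull of 5 N, which I'll trim as I continue.

Call:
jog_arm([
  [[0.85,2.9,-8.3,0,0],[0.85,3.3,-8.1,0,0],[0.85,3.4,-8.1,0,0],[0.85,3.6,-7.9,0,0],[0.85,3.8,-7.7,0,0],[0.85,4.1,-7.6,0,0],[0.85,3.3,-5.6,0,0],[0.85,2.3,-3.7,0,0],[0.85,0,0,0,0]],
])

```text
t: 13.95
tool_pos: [0.5412, 0.084, 0.2212]
eef_rot: [-0.705, 0.705, -0.058, 0.057]
ft_force: [0.3, -0.6, -1.2]
opening: 0.0115
```

Call:
jog_arm([
  [[0.85,2.4,-3.6,0,0],[0.85,4.9,-7.1,0,0],[0.85,5.2,-6.9,0,0],[0.85,5.5,-6.6,0,0],[0.85,5.7,-6.5,0,0],[0.85,6.0,-6.2,0,0],[0.85,6.3,-6.0,0,0],[0.85,6.5,-5.7,0,0],[0.85,6.7,-5.4,0,0],[0.85,6.9,-5.2,0,0],[0.85,3.5,-2.5,0,0],[0.85,1.8,-1.2,0,0],[0.85,0,0,0,0],[0.85,0,0,0,0]],
])

```text
t: 15.35
tool_pos: [0.6025, 0.0738, 0.2848]
eef_rot: [-0.705, 0.705, -0.057, 0.058]
ft_force: [-4.2, -2.3, 6.1]
opening: 0.0114
```

```bash
cat > lid.py <<'E'
from h import *
st,M=tool(); print(st['t'],st['tool_pos'],st['opening'],st['ft_force'])
p=np.arcsin((st['tool_pos'][2]-.1114)/.216+.0278); print('theta from height',p-.0278)
for n in('scene','side'):
    s=snap(n);w=cloud(s);h=cv2.cvtColor(s['img'],cv2.COLOR_BGR2HSV)
    m=(h[...,0]>100)&(h[...,0]<118)&(h[...,1]>110)&(w[...,2]>.09)&(w[...,2]<.30)&(w[...,0]>.5)&(w[...,0]<.8)&(w[...,1]>-.2)&(w[...,1]<.22)
    P=w[m]; ex=np.array([.9867,-.1625,0]); d=P@ex
    from numpy.linalg import lstsq
    for _ in range(3):
        A=np.c_[d,np.ones(len(d))]; c=lstsq(A,P[:,2],rcond=None)[0]; k=abs(A@c-P[:,2])<.012; P=P[k]; d=d[k]
    print(n,len(P),'lid angle fit',np.arctan(-c[0]))
a=cams.snapshot('scene')['img'][80:270,230:430]; b=cams.snapshot('side')['img'][60:250,230:430]
import sys; cv2.imwrite('pics/'+sys.argv[1],cv2.resize(np.hstack([a,b]),None,fx=2,fy=2,interpolation=2))
E
python3 lid.py e2.png
```

```text
15.35 [0.6025 0.0738 0.2848] 0.011423339600261234 [-4.1842 -2.2946  6.102 ]
theta from height 0.9526450030205759
scene 3001 lid angle fit 0.955218576371881
side 21 lid angle fit 0.9569768967145493
```

View pics/e2.png

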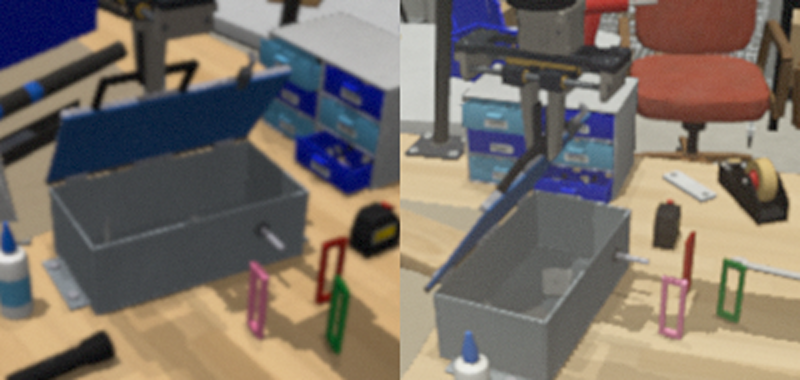

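Lid is at ≈0.955 rad by both handle height and the depth fit, past 0.9. Bringing it back to ≈0.72.

Call:
jog_arm([
  [[0.85,-1.8,1.2,0,0],[0.85,-3.5,2.5,0,0],[0.85,-5.2,3.8,0,0],[0.85,-5.1,4.1,0,0],[0.85,-5.0,4.1,0,0],[0.85,-4.8,4.3,0,0],[0.85,-4.7,4.5,0,0],[0.85,-4.6,4.6,0,0],[0.85,-1.5,1.5,0,0],[0.85,-1.5,1.6,0,0],[0.85,0,0,0,0],[0.85,0,0,0,0],[0.85,0,0,0,0]],
])

```text
t: 16.85
tool_pos: [0.565, 0.0802, 0.2515]
eef_rot: [0.705, -0.705, 0.057, -0.058]
ft_force: [-2.3, -2.4, -0.4]
opening: 0.0115
```

```bash
python3 lid.py e3.png; python3 -c "
from h import *
s=snap('scene');w=cloud(s);h=cv2.cvtColor(s['img'],cv2.COLOR_BGR2HSV)
m=((h[...,0]<6)|(h[...,0]>174))&(h[...,1]>130)&(w[...,2]>0)&(w[...,2]<.15)&(w[...,0]<.6)&(abs(w[...,1])<.15);P=w[m];print('link',len(P),np.median(P,0),P[:,2].min(),P[:,2].max(),readout.read_state()['dq'])"
```

```text
16.85 [0.565  0.0802 0.2515] 0.011470748670490052 [-2.2579 -2.4134 -0.3749]
theta from height 0.7148045504337798
scene 1303 lid angle fit 0.727333200174843
side 301 lid angle fit 0.7182962822230767
link 94 [ 0.4349 -0.0675  0.0651] 0.0030891675676353375 0.09644330861384892 [-0.0005 -0.002   0.0009 -0.0002  0.0008 -0.0008]
```

View pics/e3.png

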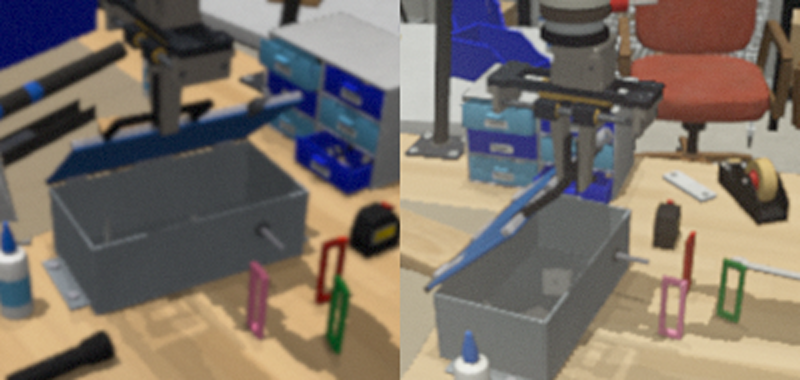

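The lid is held at ≈0.72 rad with the arm at rest. The link stands on the bench well clear of fingers and lid. Handing in.

```bash
python3 -c "
from h import *
order.close_job()"
```

```text
the job is handed in; nothing more can be done
```

The job is handed in, with the lid held just below its balance point and the red link standing on the bench. No verdict is reported.

- **Link:** I pinched the red link, lifted it about 14 mm off the hook and drew it 60 mm forwards. I moved it 40 mm right and lowered it until contact was felt (about 3 N), then released it. It stands on the bench at about (0.435, -0.075) m, with its top near 0.092–0.096 m.
- **Lid:** I gripped the handle and raised the lid to about 0.955 rad; handle height and depth fits from both cameras agreed within 0.005 rad. I then brought it back to rest.
- **Last checks:** The lid stood at 0.715 rad by handle height, 0.727 by the scene camera and 0.718 by the side camera. All three are inside 0.56–0.835. The gripper was still closed on the bar (11.5 mm opening, 12 N), with the arm at rest and only about 3 N at the wrist.
- **Neighbouring objects:** The arm and gripper did not go near the glue bottle, tape measure or torch. The bottle and tape measure looked unmoved in the last pictures; I did not measure their positions again, and the torch was only partly in view.

No check failed.

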